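# Test a relay module in the guarded jig

## Robot

A 7-joint arm with a two-finger parallel gripper is mounted at the origin on the work surface. World frame = base frame: x ahead of the robot, y to its left, z up, the work surface at z = 0. Lengths are in m, angles in rad, forces in N, time in s.
With the tool pointing down it reaches from about 0.4 to 0.875 m from the base axis. Payload 4.4 kg.
Tool frame: the origin (TCP) lies at the very end of the fingers, on their centre line; the grasp point (between the pads) lies robot.grip_depth behind it (robot.grip_depth is the distance from the TCP to the grasp point, in m); z points along the fingers, y is the line along which they close (so a half turn about z gives the same grasp; the last joint's range is limited). The gripper opens to 85 mm and grips with 20 to 120 N. Pads are 22 mm wide; open, the fingers measure 114 mm over their backs; the gripper's body (76 mm by 85 mm) begins 54 mm behind the grasp point. The pads swing forward as they close: fully open they stand 13 mm farther back than shut.
Start: joints at [1.155, 0.628, 0.038, 1.517, -0.027, 0.996, -0.02], TCP at [0.223, -0.611, 0.231] pointing down, gripper open.
Joint ranges: [-3.06, 3.06], [-0.37, 2.12], [-1.25, 1.32], [0.18, 2.47], [-1.1, 4.24], [0.23, 1.98], [-2.94, 2.94]. Speed limits (rad/s): [2.57, 2.57, 3.14, 3.14, 3.14, 3.14, 3.14].

## Interface

Orientations are given as [roll, pitch, yaw] about the fixed x, y, z axes, in that order (R = Rz(yaw) Ry(pitch) Rx(roll)).
In Python, from workcell import robot gives the robot as it stands. The module is installed in compiled form; this text tells all that it offers.
- The arm moves only by the tool jog_arm, called after "Call:" as name([rows], argument=value, ...), one row to a line, values as JSON. Schema: {"type":"object","properties":{"increments":{"type":"array","items":{"type":"array","prefixItems":[{"type":"array","items":{"type":"number"},"minItems":3,"maxItems":3},{"type":"array","items":{"type":"number"},"minItems":3,"maxItems":3},{"type":"number"}],"minItems":3,"maxItems":3},"minItems":1,"maxItems":20},"grip_n":{"type":"number"},"only":{"type":"string"},"quiet":{"type":"boolean"},"lines":{"type":"string"}},"required":["increments"],"additionalProperties":false}. increments is a list of rows, 1 to 20 of them, each written [[rx, ry, rz], [dx, dy, dz], opening]: a rotation vector rx, ry, rz in units of 0.05 rad, then dx, dy, dz in shares of the most that a row can go, 1 being 50 mm, then the finger opening in m; each row shifts and turns the commanded pose from where the row before left it, along the tool's axes as they then stand; what a row does not reach is not made up. A row lasts 1/10 s, in which the tool goes at most 0.05 m and 0.15 rad, less where a joint would pass 70% of its speed; a pose out of reach is approached as far as the arm can. The fingers move at their own pace and stop on an object; grip_n is the grip in N (left out, the last holds). Time passes only in rows, so rows that do not move let the fingers close. The tool returns the time, the measured TCP pose, the force, the opening and the grip force at its end. only (a regular expression) keeps the lines of the reply that match it, lines (a string "A,B") keeps lines A to B, and quiet returns only ok. Input that does not fit is refused with a message, and nothing moves.
- robot.state(): the state, without advancing time (a new reading comes with each control period).
- robot.get_image(name): name is "scene" or "top" or "wrist"; returns (picture, depth): 400x640x3 uint8, red, green, blue; 400x640 float32, m along the optical axis (not along the pixel's ray), 0 where there is no reading.
- robot.get_calibration(name): a dict with "mtx" (3x3 intrinsics, pixels), "distortion" ([k1, k2, p1, p2, k3] as OpenCV has them; the pictures are not rectified), "world_from_camera" (4x4, takes a point from camera to world coordinates); the wrist camera has in their place "T_tool_cam" (4x4, takes a point from camera to tool coordinates, whose origin is the TCP and whose axes are the flange's). Camera axes: x right, y up, looking along -z (the intrinsics and any distortion apply to the point x, -y, -z); pixel columns grow to the right and rows downward; lengths in m; the calibration is good to about 2 mm. A picture is of the moment at which its call begins: read the wrist's pose just before it. get_calibration takes no time and is no camera call.
- robot.hand_in(): hands the job in; it is judged then, once.
Trained networks look in the newest picture that a camera, given by its name, has taken for a name from the list of things; names that differ only in an ending like _2 or _b are one class to them, and where a whole thing is asked for, a point or a joint stands for the part that bears it (a point fixed in the world has none). Each returns a list of dicts, best first, with "p" (0 to 1); they miss things now and then, are a little off and sometimes report something else, mostly with a low value. They report only what shows in the picture. A call takes as long as a camera call. They do not tell look-alikes from the thing itself.
- robot.outline_of(camera, label): "pixels" (400x640 bool, what is visible of it) and "pixel" ([row, column] in pixels, amid what is visible of it).
The state is a dict: "t": time; "qpos": joint angles; "qd": joint speeds; "effort": joint torques, N m; "eef_pos": TCP position; "eef_rot": TCP orientation; "contact_force": force on the tool from outside, world axes, zero at the start; "ft_torque": the same for the moment, N m; "grip_width": finger opening in m; "finger_force": force on a finger pad.
Only numpy, scipy, OpenCV 4.12 (cv2) and the standard library are available. Lean on these libraries where they do the work, as an engineer would, in place of code of your own. Each camera call takes 0.05 s, during which the arm holds its last target. There are 200 camera calls.

## Task

Take the relay module (the one with the rectangular block on top) out of the parts bin, seat it flat in the nest of the test jig and let it go. Then flip the safety catch all the way over sideways, pull the jig's spring-loaded lever fully towards its front edge and keep holding it there with the fingers: the program finishes while holding the lever. Leave everything else where it is.

Things in the scene. Friction and masses are not known exactly. Their poses are not given: they have to be found in the camera images.
- jig: Fixed test jig, a grey box 180 (x) x 250 (y) x 45 mm high with a flat aluminium deck; origin at the centre of its underside on the table, z up, its -x side is its front (roughly towards the robot). The nest is on its +y half, lever and catch on its -y half. All jig offsets below are in this frame.
- nest (a point): Centre of the nest floor (the deck), at jig (0, 70, 45) mm, axes as the jig. The nest is a pocket 42 (x) x 56 mm (y), walls 10 mm high, 8 mm thick; its -y wall is a steel jaw 12 mm thick that moves up to 5.5 mm to +y as the lever is pulled. The module (36 x 50) fits with 3 mm to spare each side, long side along y, either way round.
- catch_hinge (a point): On the hinge axis of the safety catch (along the jig's x), at jig (19, -67, 53) mm, axes as the jig. The catch is a steel blade 8 mm thick (x), 30 mm wide (y) and 60 mm tall that stands in front of the lever stem and blocks it; it is hinged at its lower -y corner.
- catch_tab (a point): Centre of the free part of the catch's finger tab, a square steel bar 14 x 14 mm that sticks out 45 mm from near the blade's top towards the jig's front (-x); it spans 17 mm to -x and 28 mm to +x of this point. With the catch at 0, this point lies 32 mm in -x, 15 mm in +y and 45 mm in z from the hinge. Axes turn with the catch.
- catch (a joint): Catch angle, rad: 0 closed (upright, blocking the lever), grows as the top swings sideways to the jig's -y about the hinge, 1.5 lying over on its stop. Stiff hinge: stays where it is left, takes about 1 N at the tab. It starts between 0 and 0.2.
- handle: The lever: steel stem 12 mm in diameter with a black ball knob on its end. Origin on the pivot axis (along the jig's y), at jig (30, -50, 55) mm; with the lever at rest its axes are those of the jig, and they turn with it.
- knob (a point): Centre of the lever's ball knob, 26 mm in diameter, 80 mm from the pivot. At rest the stem leans 0.2 rad from upright to the jig's +x (away from its front).
- lever (a joint): Lever angle, rad: 0 at rest, grows as the knob is pulled to the jig's front (-x), 0.85 at its stop (leaning 0.65 rad to the front). A spring returns it when let go; at the stop it takes about 6 N at the knob. With the catch closed it can be moved only about 0.2 rad.
- bin: Fixed grey parts bin 100 (x) x 220 (y) x 25 mm high, walls 4 mm, floor 4 mm thick, two dividers across y give three compartments side by side along its y, 72 mm apart, one module in each. Origin at the centre of its underside.
- relay: Relay module, the one to test: white base 36 (x) x 50 (y) x 18 mm high, on it a black rectangular block 20 (x) x 34 (y) x 32 mm, 50 mm tall in all, 60 g. Origin at the centre of its underside. It may be in any compartment; its y lies roughly along the bin's y.
- pot: Another module in the bin, leave it: same white base with one round black cylinder 22 mm in diameter, 50 mm tall in all. Origin at the centre of its underside.
- posts: Another module in the bin, leave it: same white base with two thin black posts 10 mm in diameter, 46 mm tall in all. Origin at the centre of its underside.
- adapter: White round plug adapter, 44 mm in diameter, 54 mm tall with its pins, standing between the jig and the bin. Leave it. Origin at the centre of its underside.
- screwdriver: Screwdriver lying behind the jig and bin. Leave it.
- meter: Black hand multimeter 75 x 150 x 34 mm lying behind the jig and bin. Leave it. Origin at the centre of its underside.
- carton: White carton 100 x 130 x 70 mm on the right. Leave it. Origin at the centre of its underside.
- spool: Grey spool 56 mm in diameter, 50 mm tall on the left. Leave it. Origin at the centre of its underside.
There are look-alikes about, which are no part of the job. Leave any blue or red look-alike of the relay alone. There is more than one size of the bin; the one meant has the size given above.

How it is judged:
By the outcome, as a careful person would: the job done as asked, in the order asked, and still so for the second after the job is handed in, while the arm keeps its last pose, push and grip.
It also fails if it takes over 69 s, if anything falls off the work surface, if the arm or the gripper's body presses on something with over 40 N, if the wrist force passes 120 N, or if a joint passes its speed limit or range.

## Working session

There is one attempt and no reset: what is moved stays moved. The work goes in short steps, Python scripts to look and compute and a tool call to move; the robot and the scene stay as the last step left them, time stands still between calls to the robot, and variables do not carry over. Pictures are saved under pics/ and viewed, at most 11 in all, crops included, and the job is handed in when it is done.

```bash
mkdir -p pics; cat > h.py <<'E'
import numpy as np, cv2
from workcell import robot
from scipy.spatial.transform import Rotation as R
def cloud(name,d):
    c=robot.get_calibration(name); h,w=d.shape
    s=robot.state()
    if name=="wrist":
        T=np.eye(4);T[:3,:3]=R.from_euler('xyz',s['eef_rot']).as_matrix();T[:3,3]=s['eef_pos'];T=T@np.array(c['T_tool_cam'])
    else: T=np.array(c['world_from_camera'])
    uv=np.stack(np.meshgrid(np.arange(w),np.arange(h)),-1).reshape(-1,1,2).astype(np.float32)
    n=cv2.undistortPoints(uv,np.array(c['mtx'],float),np.array(c['distortion'],float)).reshape(h,w,2)
    P=np.stack([n[...,0]*d,-n[...,1]*d,-d],-1)
    return P@T[:3,:3].T+T[:3,3]
def snap(name,f=None):
    im,d=robot.get_image(name)
    if f: cv2.imwrite('pics/'+f,im[...,::-1])
    return im,d,cloud(name,d)
E
python3 - <<'E'
from h import *
print(robot.state(),robot.grip_depth)
ims=[]
for n in("top","scene"):
    im,d,P=snap(n); ims.append(im); np.savez(n,im=im,d=d,P=P)
    for l in("jig","bin","relay","pot","posts","adapter","knob","catch","nest"):
        for r in robot.outline_of(n,l)[:4]:
            m=r['pixels']&(d>0)
            q=P[m]
            if len(q): print(n,l,round(r['p'],2),np.round(r['pixel']),m.sum(),q.min(0).round(3),q.max(0).round(3),np.median(q,0).round(3))
for n,i in zip("ts",ims): cv2.imwrite(f'pics/{n}0.png',i[...,::-1])
E
```

```text
{'t': 0.0, 'qpos': array([ 1.15520734,  0.6293174 ,  0.03843085,  1.51835129, -0.02697826,
        0.99630797, -0.02000834]), 'qd': array([ 5.57395622e-04,  3.99649452e-05, -5.78436169e-05, -1.27845424e-05,
       -3.74365788e-04, -4.10817302e-04, -3.99827236e-04]), 'effort': array([-4.27256737e-04, -5.63385451e+01,  1.22651696e+00, -1.93435282e+01,
        1.11352064e-02,  1.06611487e-02,  5.72616131e-06]), 'eef_pos': array([ 0.2225713 , -0.61005004,  0.23041286]), 'eef_rot': array([-3.13972668e+00,  3.45956016e-05,  3.49801859e-01]), 'contact_force': array([ 0.09310953, -0.41035932,  0.23010934]), 'ft_torque': array([-0.01630553, -0.0012663 ,  0.00121068]), 'finger_force': 0.0, 'grip_width': 0.08545161627615333} 0.0187
top jig 0.59 [214. 250.] 4647 [ 0.448  0.071 -0.004] [0.667 0.354 0.15 ] [0.556 0.209 0.046]
top bin 0.9 [159. 432.] 1182 [ 0.683 -0.454 -0.008] [ 0.804 -0.278  0.025] [ 0.744 -0.364  0.003]
top bin 0.87 [222. 374.] 1713 [ 0.47  -0.306 -0.007] [ 0.619 -0.067  0.034] [ 0.542 -0.184  0.005]
top relay 0.78 [177. 379.] 208 [ 0.655 -0.229 -0.006] [ 0.705 -0.186  0.055] [ 
[... 1568 characters left out ...]
e relay 0.81 [212. 259.] 256 [ 0.528 -0.215  0.003] [ 0.587 -0.16   0.058] [ 0.567 -0.184  0.026]
scene relay 0.63 [246. 250.] 269 [ 0.641 -0.226 -0.002] [ 0.712 -0.188  0.055] [ 0.697 -0.202  0.02 ]
scene relay 0.58 [174. 263.] 232 [ 0.349 -0.22  -0.004] [ 0.434 -0.163  0.053] [ 0.413 -0.19   0.021]
scene pot 0.77 [202. 241.] 229 [ 0.479 -0.282 -0.   ] [ 0.532 -0.225  0.057] [ 0.516 -0.25   0.022]
scene posts 0.62 [212. 281.] 240 [ 0.538 -0.15   0.002] [ 0.595 -0.09   0.053] [ 0.577 -0.118  0.021]
scene adapter 0.63 [210. 316.] 204 [ 0.507 -0.023 -0.   ] [0.58  0.018 0.055] [ 0.567 -0.002  0.034]
scene nest 0.62 [208. 392.] 4448 [ 0.42   0.067 -0.006] [0.673 0.344 0.149] [0.586 0.204 0.045]
```

View pics/t0.png

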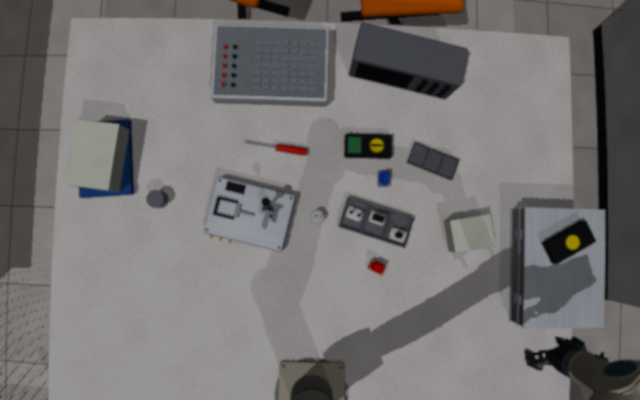

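View pics/s0.png

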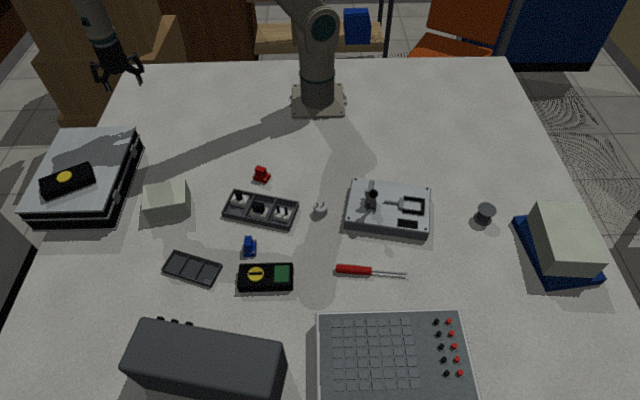

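Top picture: the bin meant is the large one at (row 222, col 374); the smaller look-alike is at (159, 432). The jig is at (214, 250). There are three relay candidates: blue at (177, 383), red at (266, 377), and the white-based one with a rectangular black block in the bin's middle compartment at (217, 377). The last one fits, and I'll confirm it in a wrist close-up while computing poses.

Careful with the scale: shifts go in shares of 50 mm and turns go in units of 0.05 rad. That gives: 0.042 m is 0.84, -0.026 m is -0.52.

```bash
python3 - <<'E'
from h import *
for n in("top","scene"):
    z=np.load(n+'.npz');P=z['P'];d=z['d']
    def rect(lo,hi,zl,zh,t):
        m=(d>0)&(P[...,0]>lo[0])&(P[...,0]<hi[0])&(P[...,1]>lo[1])&(P[...,1]<hi[1])&(P[...,2]>zl)&(P[...,2]<zh)
        r=cv2.minAreaRect((P[m][:,:2]*1000).astype(np.float32)); print(n,t,m.sum(),r,np.median(P[m][:,2]))
    rect((.42,.05),(.7,.37),.037,.051,'deck')
    rect((.45,-.32),(.64,-.05),.014,.032,'bin')
    rect((.52,-.22),(.6,-.15),.04,.06,'relaytop')
E
```

```text
top deck 4088 ((558.3432006835938, 211.07778930664062), (251.74411010742188, 179.59756469726562), 78.14279174804688) 0.04501929798634696
top bin 811 ((544.3424072265625, -183.8135528564453), (219.1038055419922, 101.20266723632812), 73.89292907714844) 0.02233675528805379
top relaytop 75 ((557.7115478515625, -187.0457000732422), (34.049598693847656, 19.594867706298828), 72.0640869140625) 0.05371692823316887
scene deck 3331 ((561.12109375, 206.1160888671875), (250.12355041503906, 183.57107543945312), 78.14805603027344) 0.04515028326090864
scene bin 989 ((545.8099365234375, -186.95433044433594), (218.89691162109375, 104.57705688476562), 73.54401397705078) 0.02180675934552556
scene relaytop 91 ((559.1546020507812, -188.1614532470703), (35.65339660644531, 23.199888229370117), 74.23912048339844) 0.052510091043172946
```

Call:
jog_arm([
  [[0,0,0],[0.84,-0.52,0],0.085],
  [[0,0,0],[0.84,-0.52,-0.08],0.085],
  [[0,0,0],[0.84,-0.52,-0.08],0.085],
  [[0,0,0],[0.84,-0.52,-0.08],0.085],
  [[0,0,0],[0.84,-0.52,-0.08],0.085],
  [[0,0,0],[0.84,-0.52,0],0.085],
  [[0,0,0],[0.84,-0.52,0],0.085],
  [[0,0,0],[0.84,-0.52,0],0.085],
  [[0,0,0],[0.84,-0.52,0],0.085],
  [[0,0,0],[0.84,-0.52,0],0.085],
  [[0,0,0],[0,0,0],0.085],
  [[0,0,0],[0,0,0],0.085],
], grip_n=40)

```text
t: 2.2
eef_pos: [0.529, -0.2209, 0.2472]
eef_rot: [-3.141, -0.0, 0.353]
contact_force: [-0.3, -0.0, 0.1]
grip_width: 0.0851
finger_force: 0.0
```

```bash
python3 - <<'E'
from h import *
im,d,P=snap("wrist","w1.png");np.savez("w1",im=im,d=d,P=P)
print(np.round(robot.get_calibration("wrist")['T_tool_cam'],3))
for l in("relay","pot","posts","bin"):
    for r in robot.outline_of("wrist",l)[:3]:
        q=P[r['pixels']&(d>0)]
        if len(q): print(l,round(r['p'],2),np.round(r['pixel']),len(q),q.min(0).round(3),q.max(0).round(3))
E
```

```text
[[ 0.     0.96   0.279  0.071]
 [ 1.    -0.     0.001  0.001]
 [ 0.001  0.279 -0.96  -0.142]
 [ 0.     0.     0.     1.   ]]
relay 0.96 [141. 304.] 1026 [ 0.535 -0.22   0.003] [ 0.581 -0.165  0.055]
relay 0.88 [ 51. 353.] 1424 [ 0.658 -0.233 -0.002] [ 0.716 -0.193  0.052]
relay 0.75 [249. 272.] 1085 [ 0.36  -0.224 -0.001] [ 0.431 -0.167  0.051]
pot 0.56 [196. 336.] 1042 [ 0.483 -0.288  0.002] [ 0.531 -0.228  0.055]
posts 0.84 [119. 254.] 1266 [ 0.543 -0.149  0.002] [ 0.594 -0.089  0.052]
bin 0.81 [157. 294.] 9749 [ 0.458 -0.313 -0.003] [ 0.622 -0.063  0.027]
bin 0.66 [ 53. 490.] 7891 [ 0.684 -0.455 -0.002] [ 0.803 -0.286  0.019]
```

View pics/w1.png

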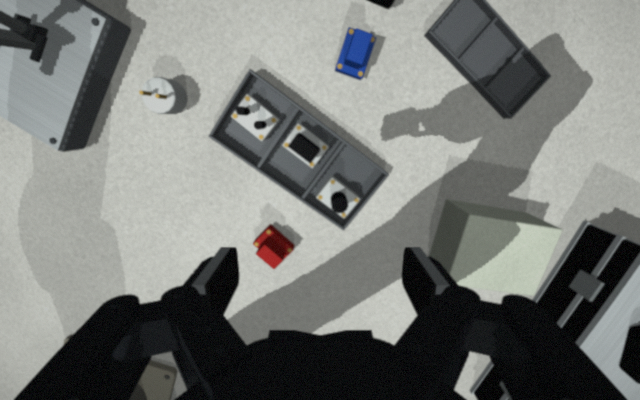

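Wrist picture: the white base with a rectangular black block is in the middle compartment at (145, 304). Posts are at (115, 254) and the pot at (198, 338); the red one (246, 273) and blue one (50, 354) lie outside. I'll fit the pose and confirm in an enlarged crop.

```bash
python3 - <<'E'
from h import *
z=np.load('w1.npz');P=z['P'];im=z['im']
cv2.imwrite('pics/w1c.png',cv2.resize(im[60:235,190:410],None,fx=3,fy=3,interpolation=cv2.INTER_CUBIC)[...,::-1])
def rect(lo,hi,zl,zh,t):
    m=(P[...,0]>lo[0])&(P[...,0]<hi[0])&(P[...,1]>lo[1])&(P[...,1]<hi[1])&(P[...,2]>zl)&(P[...,2]<zh)
    r=cv2.minAreaRect((P[m][:,:2]*1000).astype(np.float32)); print(t,m.sum(),r,np.median(P[m][:,2]),P[m].mean(0))
rect((.53,-.22),(.59,-.155),.047,.06,'top')
rect((.53,-.22),(.59,-.155),.012,.06,'all')
rect((.45,-.32),(.64,-.05),.014,.032,'bin')
print(robot.state()['qpos'])
E
```

```text
top 476 ((557.629638671875, -192.26211547851562), (33.33763122558594, 20.112140655517578), 73.10462951660156) 0.05315617626680294 [ 0.55782437 -0.19239461  0.05311505]
all 1226 ((566.9157104492188, -188.71038818359375), (61.94411087036133, 54.428916931152344), 76.15794372558594) 0.022625118779263514 [ 0.56174111 -0.18991951  0.03410221]
bin 4739 ((543.506591796875, -189.08279418945312), (219.73757934570312, 101.11710357666016), 73.78055572509766) 0.02177298550098128 [ 0.5461199  -0.18083969  0.02183998]
[ 0.3434158   0.49824299  0.01379957  1.71886647 -0.00748641  0.92457244
 -0.86389834]
```

View pics/w1c.png

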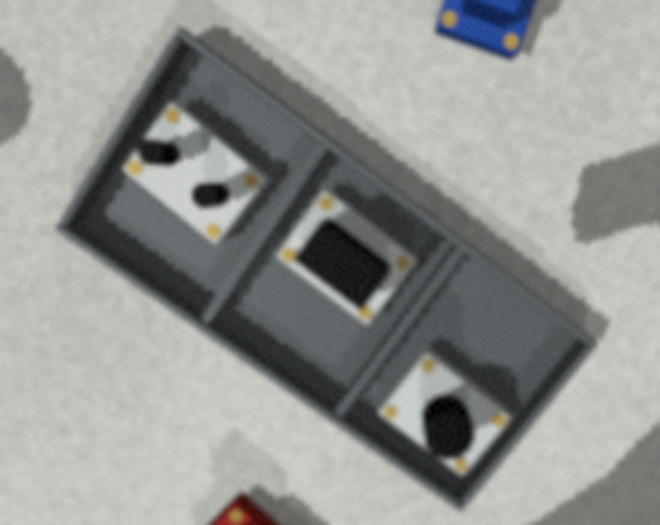

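Confirmed: the middle one (crop 345, 260) has the rectangular block on a white base. Moving over it.

In the tool's units: 0.037 m is 0.74, 0.02 m is 0.4, -0.132 rad is -2.64.

Call:
jog_arm([
  [[0,0,0],[0.74,-0.34,0.4],0.085],
  [[0,0,-2.64],[0,0,0.4],0.085],
  [[0,0,-2.64],[0,0,0.4],0.085],
  [[0,0,-2.64],[0,0,0.4],0.085],
  [[0,0,-2.64],[0,0,0.4],0.075],
  [[0,0,-2.64],[0,0,0],0.06],
  [[0,0,-2.64],[0,0,0],0.05],
  [[0,0,-2.62],[0,0,0],0.05],
  [[0,0,0],[0,0,0],0.05],
  [[0,0,0],[0,0,0],0.05],
  [[0,0,0],[0,0,0],0.05],
])

```text
t: 3.55
eef_pos: [0.557, -0.1943, 0.1474]
eef_rot: [3.141, 0.0, 1.27]
contact_force: [-0.0, 0.7, 0.2]
grip_width: 0.0502
finger_force: 0.0
```

```bash
python3 - <<'E'
from h import *
im,d,P=snap("wrist");np.savez("w2",im=im,d=d,P=P)
r=robot.outline_of("wrist","relay")
for k in r[:3]: print(k['p'],k['pixel'])
def rect(lo,hi,zl,zh,t):
    m=(d>0)&(P[...,0]>lo[0])&(P[...,0]<hi[0])&(P[...,1]>lo[1])&(P[...,1]<hi[1])&(P[...,2]>zl)&(P[...,2]<zh)
    if m.sum()>4:
        r=cv2.minAreaRect((P[m][:,:2]*1000).astype(np.float32)); print(t,m.sum(),r,np.median(P[m][:,2]),P[m].mean(0))
rect((.53,-.22),(.59,-.155),.047,.06,'top')
rect((.45,-.32),(.64,-.05),.014,.03,'bin')
s=robot.state();print(s['qpos'],s['eef_rot'])
E
```

```text
0.88 [182.2, 317.5]
0.81 [236.7, 181.3]
0.57 [168.8, 446.7]
top 870 ((558.9835205078125, -188.7608642578125), (33.34233474731445, 19.616901397705078), 72.58563232421875) 0.05312724537041667 [ 0.559134   -0.18802064  0.0530406 ]
bin 8280 ((545.2186889648438, -186.89804077148438), (220.8332977294922, 100.35370635986328), 74.36935424804688) 0.02157505922443778 [ 0.55122411 -0.17061084  0.02161946]
[ 0.4413471   0.65347823 -0.24320706  1.76740447  0.21765113  0.7467521
 -0.21352987] [3.14137217e+00 2.63843207e-04 1.27129958e+00]
```

Call:
jog_arm([
  [[0,0,0],[0.12,0,0.4],0.05],
  [[0,0,0],[0,0,0.6],0.05],
  [[0,0,0],[0,0,0.6],0.05],
  [[0,0,0],[0,0,0.5],0.05],
  [[0,0,0],[0,0,0.28],0.05],
  [[0,0,0],[0,0,0],0.05],
  [[0,0,0],[0,0,0],0.05],
], grip_n=40)

```text
t: 4.35
eef_pos: [0.5595, -0.1881, 0.0289]
eef_rot: [3.141, -0.0, 1.273]
contact_force: [0.3, -0.3, -0.1]
grip_width: 0.0502
finger_force: 0.0
```

Call:
jog_arm([
  [[0,0,0],[0,0,0],0.01],
  [[0,0,0],[0,0,0],0.01],
  [[0,0,0],[0,0,0],0.01],
  [[0,0,0],[0,0,0],0.01],
  [[0,0,0],[0,0,0],0.01],
  [[0,0,0],[0,0,0],0.01],
  [[0,0,0],[0,0,0],0.01],
  [[0,0,0],[0,0,0],0.01],
], grip_n=40)

```text
t: 5.15
eef_pos: [0.5599, -0.1884, 0.0297]
eef_rot: [3.139, 0.0, 1.273]
contact_force: [-1.9, 0.0, 7.2]
grip_width: 0.0193
finger_force: 40.5
```

Call:
jog_arm([
  [[0,0,0],[0,0,-0.6],0.01],
  [[0,0,0],[0,0,-0.9],0.01],
  [[0,0,0],[0,0,-0.9],0.01],
  [[0,0,0],[0,0,-0.9],0.01],
  [[0,0,0],[0,0,-0.5],0.01],
  [[0,0,0],[0.88,-0.3,0],0.01],
  [[0,0,0],[0.9,-0.3,0],0.01],
  [[0,0,0],[0.9,-0.3,0],0.01],
  [[0,0,0],[0.9,-0.3,0],0.01],
  [[0,0,0],[0.9,-0.3,0],0.01],
  [[0,0,0],[0.9,-0.3,0],0.01],
  [[0,0,0],[0.9,-0.3,0],0.01],
  [[0,0,0],[0.9,-0.3,0],0.01],
  [[0,0,-1.82],[0,0,0],0.01],
  [[0,0,0],[0,0,0],0.01],
  [[0,0,0],[0,0,0],0.01],
  [[0,0,0],[0,0,0],0.01],
])

```text
t: 6.85
eef_pos: [0.55, 0.1882, 0.2183]
eef_rot: [3.141, 0.001, 1.359]
contact_force: [-0.4, 0.7, -0.2]
grip_width: 0.0194
finger_force: 39.6
```

```bash
python3 - <<'E'
from h import *
im,d,P=snap("wrist","w3.png");np.savez("w3",im=im,d=d,P=P)
def rect(lo,hi,zl,zh,t):
    m=(d>0)&(P[...,0]>lo[0])&(P[...,0]<hi[0])&(P[...,1]>lo[1])&(P[...,1]<hi[1])&(P[...,2]>zl)&(P[...,2]<zh)
    if m.sum()>4:
        r=cv2.minAreaRect((P[m][:,:2]*1000).astype(np.float32)); print(t,m.sum(),r,np.median(P[m][:,2]),P[m].mean(0))
rect((.42,.05),(.7,.37),.040,.049,'deck')
rect((.5,.2),(.65,.36),.0515,.060,'nest')
s=robot.state();print(s['qpos'])
E
```

```text
deck 25437 ((559.0386352539062, 208.81671142578125), (246.2071075439453, 177.38189697265625), 77.92237854003906) 0.04442534566657519 [0.5632456  0.23606253 0.04445308]
nest 2076 ((569.1061401367188, 255.58233642578125), (113.75137329101562, 57.68914031982422), 78.04634094238281) 0.054501795357201205 [0.57234726 0.27118871 0.05445534]
[-0.18346881  0.55718831 -0.30241766  1.72340409  0.20480417  0.89233665
 -0.78302415]
```

View pics/w3.png

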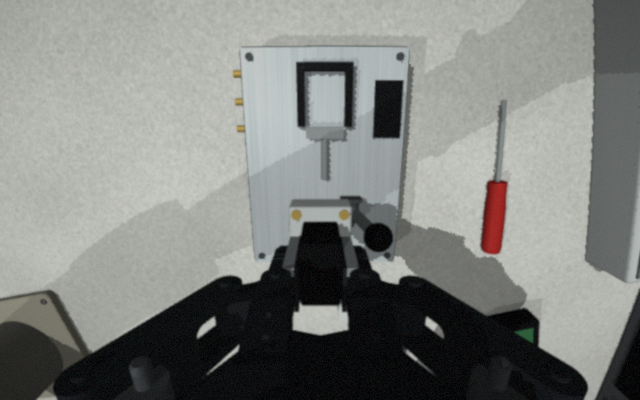

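Wrist picture: nest pocket at (97, 325), jaw at (132, 325), knob at (237, 377), and the module held straight with the base front edge at about row 205. Next: exact nest centre and the module's offset in the grip.

```bash
python3 - <<'E'
from h import *
z=np.load('w3.npz');P=z['P'];d=z['d'];im=z['im'].astype(int)
a=np.deg2rad(-11.95);ex=np.array([np.cos(a),np.sin(a)]);ey=np.array([-ex[1],ex[0]])
c=np.array([.5592,.2085])
J=np.stack([(P[...,:2]-c)@ex,(P[...,:2]-c)@ey,P[...,2]],-1)*1000
def st(m,t):
    q=J[m];print(t,m.sum(),np.percentile(q,[1,3,50,97,99],axis=0).round(1).tolist())
ok=d>0; Z=J[...,2]
st(ok&(Z>41)&(Z<48)&(abs(J[...,0])<110)&(abs(J[...,1])<140),'deck')
dark=im.max(2)<70
box=lambda x0,x1,y0,y1:(J[...,0]>x0)&(J[...,0]<x1)&(J[...,1]>y0)&(J[...,1]<y1)
st(ok&dark&box(-45,45,45,125)&(Z>51)&(Z<60),'U walls')
st(ok&~dark&box(-30,30,20,60)&(Z>51)&(Z<60),'jaw')
inn=ok&(im.min(2)>110)&box(-25,25,45,100)&(Z<49);st(inn,'pocket floor')
# held module in tool frame
s=robot.state();T=R.from_euler('xyz',s['eef_rot']).as_matrix()
Q=(P-s['eef_pos'])@T*1000
m=ok&(Q[...,2]>-25)&(Q[...,2]<35)&(abs(Q[...,0])<45)&(abs(Q[...,1])<30)
w=m&(im.min(2)>110)&(Q[...,2]>0);q=Q[w];print('base',w.sum(),np.percentile(q,[1,5,50,95,99],axis=0).round(1).tolist())
k=m&(Q[...,2]>0)&(Q[...,0]>8);q=Q[k];print(k.sum(),np.percentile(q,[1,5,50,95,99],axis=0).round(1).tolist())
r=cv2.minAreaRect(Q[w][:,:2].astype(np.float32));print(r)
kn=ok&(Z>115)&box(20,75,-80,-20);st(kn,'knob')
print(s['eef_pos'],s['eef_rot'])
E
```

```text
deck 25340 [[-85.6, -114.1, 42.6], [-82.9, -97.1, 43.0], [-3.6, 32.2, 44.4], [82.7, 117.2, 46.1], [85.5, 120.1, 46.6]]
U walls 1274 [[-27.7, 45.2, 52.7], [-27.4, 47.2, 53.0], [1.6, 87.7, 54.5], [27.9, 104.6, 55.9], [28.4, 104.8, 56.3]]
jaw 544 [[-28.6, 21.0, 51.8], [-24.7, 22.4, 52.5], [-0.3, 34.9, 54.9], [20.4, 51.3, 56.3], [20.7, 56.9, 56.6]]
pocket floor 1772 [[-17.3, 46.0, 42.8], [-16.3, 47.1, 43.1], [1.8, 70.9, 44.5], [19.8, 93.8, 46.1], [20.5, 94.9, 46.4]]
base 1119 [[6.4, -17.5, 6.0], [8.7, -16.6, 7.3], [18.0, -2.2, 8.5], [23.3, 16.0, 10.2], [23.6, 17.2, 23.9]]
1805 [[8.6, -17.2, 0.7], [10.4, -15.9, 3.7], [19.3, 0.1, 8.6], [23.5, 16.3, 21.2], [23.7, 17.7, 23.7]]
((15.204564094543457, -0.23093795776367188), (35.074798583984375, 18.0201358795166), 87.2025146484375)
knob 3697 [[24.2, -57.4, 132.3], [25.6, -53.7, 135.9], [36.0, -29.8, 278.2], [51.0, -20.6, 301.8], [54.4, -20.2, 305.6]]
[0.54999801 0.18838314 0.21832191] [3.14136174e+00 8.98924221e-04 1.35978638e+00]
```

In the tool's units: 0.046 m is 0.92, 0.0457 m is 0.914.

Call:
jog_arm([
  [[0,0,0],[0.92,0.05,0],0.01],
  [[0,0,0],[0.914,0.05,0],0.01],
  [[0,0,0],[0,0,0.6],0.01],
  [[0,0,0],[0,0,0.8],0.01],
  [[0,0,0],[0,0,0.7],0.01],
  [[0,0,0],[0,0,0.36],0.01],
  [[0,0,0],[0,0,0],0.01],
  [[0,0,0],[0,0,0],0.01],
  [[0,0,0],[0,0,0],0.01],
])

```text
t: 7.8
eef_pos: [0.5747, 0.2793, 0.097]
eef_rot: [3.139, -0.002, 1.363]
contact_force: [0.1, -0.3, -0.3]
grip_width: 0.019
finger_force: 39.6
```

```bash
python3 - <<'E'
from h import *
im,d,P=snap("wrist");cv2.imwrite('pics/w4.png',cv2.resize(im[60:320,160:480],None,fx=2.3,fy=2.3)[...,::-1])
s=robot.state();T=R.from_euler('xyz',s['eef_rot']).as_matrix()
Q=(P-s['eef_pos'])@T*1000; np.savez('w4',im=im,d=d,Q=Q)
im=im.astype(int)
ok=(d>0)&(abs(Q[...,0])<60)&(abs(Q[...,1])<45)
def st(m,t):
    if m.sum(): print(t,m.sum(),np.percentile(Q[m],[1,3,50,97,99],axis=0).round(1).tolist())
st(ok&(im.max(2)<80)&(Q[...,2]>26)&(Q[...,2]<35),'walls')
st(ok&(im.min(2)>110)&(Q[...,2]>4)&(Q[...,2]<13),'base')
E
```

```text
base 1089 [[6.2, -17.5, 6.1], [7.4, -17.0, 7.0], [17.5, -2.2, 8.5], [23.1, 16.5, 9.8], [23.4, 17.1, 10.4]]
```

View pics/w4.png

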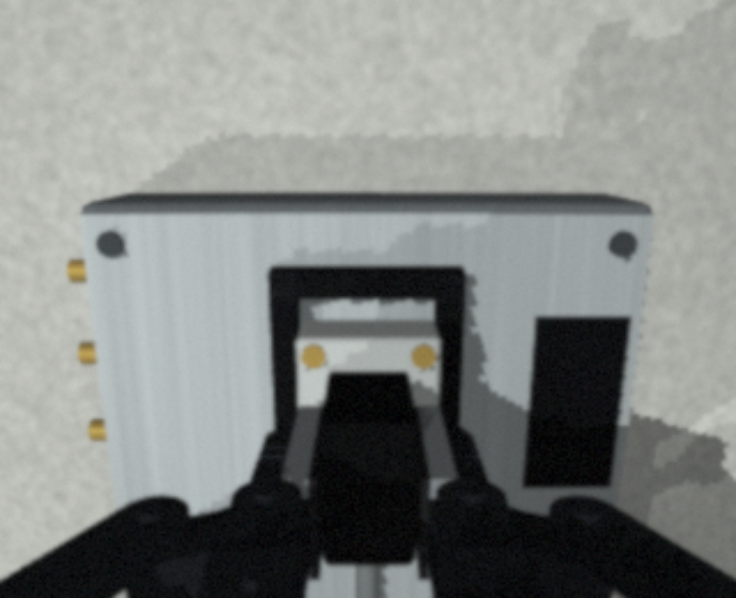

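Picture: the module base (crop row 340–400, col 297–440) is just above the pocket, centred in x to within about 1 mm. The +y gap looks visible from row 300 to 335.

```bash
python3 - <<'E'
from h import *
z=np.load('w4.npz');im=z['im'].astype(int);d=z['d'];Q=z['Q']
ok=(d>0)&(abs(Q[...,0])<60)&(abs(Q[...,1])<45)
def st(m,t):
    if m.sum(): print(t,m.sum(),np.percentile(Q[m],[1,3,50,97,99],axis=0).round(1).tolist())
w=ok&(im.max(2)<70)&(Q[...,2]>37)&(Q[...,2]<47);st(w,'walls')
st(w&(Q[...,1]<0)&(Q[...,0]<22),'wall y-');st(w&(Q[...,1]>0)&(Q[...,0]<22),'wall y+');st(w&(abs(Q[...,1])<15),'far wall')
print(robot.state()['eef_pos'],robot.state()['eef_rot'])
E
```

```text
walls 2131 [[-15.1, -28.7, 41.4], [-12.7, -28.2, 41.6], [24.8, -1.3, 42.8], [32.7, 27.4, 44.7], [32.9, 27.9, 45.5]]
wall y- 493 [[-15.6, -28.9, 41.3], [-14.7, -28.7, 41.5], [5.1, -25.4, 42.8], [21.1, -21.7, 44.0], [21.6, -21.3, 44.3]]
wall y+ 465 [[-15.7, 20.8, 41.4], [-14.2, 21.3, 41.7], [5.5, 24.9, 42.8], [20.9, 27.9, 44.2], [21.6, 28.0, 44.6]]
far wall 577 [[24.8, -14.8, 41.4], [24.9, -14.1, 41.6], [29.2, 0.1, 42.9], [32.8, 14.2, 45.2], [32.9, 14.9, 45.7]]
[0.57463664 0.27940981 0.09712781] [ 3.13913403e+00 -2.05359049e-03  1.36296692e+00]
```

In the tool's units: -0.002 m is -0.04, 0.008 m is 0.16.

Call:
jog_arm([
  [[0,0,0],[-0.04,0,0],0.01],
  [[0,0,0],[0,0,0.16],0.01],
  [[0,0,0],[0,0,0.16],0.01],
  [[0,0,0],[0,0,0.12],0.01],
  [[0,0,0],[0,0,0],0.01],
  [[0,0,0],[0,0,0],0.01],
])

```text
t: 8.45
eef_pos: [0.5728, 0.2771, 0.0729]
eef_rot: [-3.141, 0.0, 1.364]
contact_force: [-0.6, 0.6, 0.1]
grip_width: 0.0195
finger_force: 39.6
```

Call:
jog_arm([
  [[0,0,0],[0,0,0.04],0.01],
  [[0,0,0],[0,0,0.04],0.01],
  [[0,0,0],[0,0,0],0.01],
])

```text
t: 8.75
eef_pos: [0.5733, 0.2774, 0.0707]
eef_rot: [3.141, -0.001, 1.364]
contact_force: [-1.9, -1.9, 8.2]
grip_width: 0.0196
finger_force: 40.6
```

In the tool's units: -0.045 m is -0.9, -0.04 m is -0.8.

Call:
jog_arm([
  [[0,0,0],[0,0,0],0.03],
  [[0,0,0],[0,0,0],0.05],
  [[0,0,0],[0,0,0],0.05],
  [[0,0,0],[0,0,0],0.05],
  [[0,0,0],[0,0,0],0.05],
  [[0,0,0],[0,0,-0.4],0.05],
  [[0,0,0],[0,0,-0.9],0.05],
  [[0,0,0],[0,0,-0.9],0.05],
  [[0,0,0],[-0.6,0,-0.6],0.05],
  [[0,0,0],[-0.8,0,0],0.05],
  [[0,0,0],[-0.8,0,0],0.05],
  [[0,0,0],[-0.4,0,0],0.02],
  [[0,0,0],[0,0,0],0.0],
  [[0,0,0],[0,0,0],0],
])

```text
t: 10.15
eef_pos: [0.5465, 0.1501, 0.2095]
eef_rot: [3.141, -0.001, 1.363]
contact_force: [-0.2, 0.6, -0.0]
grip_width: 0.0068
finger_force: 0.0
```

```bash
python3 - <<'E'
from h import *
im,d,P=snap("wrist");cv2.imwrite('pics/w5.png',cv2.resize(im[20:320,140:500],None,fx=2,fy=2)[...,::-1]);np.savez('w5',im=im,d=d,P=P)
a=np.deg2rad(-11.95);ex=np.array([np.cos(a),np.sin(a)]);ey=np.array([-ex[1],ex[0]])
c=np.array([.5592,.2085])
J=np.stack([(P[...,:2]-c)@ex,(P[...,:2]-c)@ey,P[...,2]],-1)*1000
ok=(d>0);i=im.astype(int)
def st(m,t):
    if m.sum(): print(t,m.sum(),np.percentile(J[m],[1,5,50,95,99],axis=0).round(1).tolist())
b=ok&(abs(J[...,0])<35)&(J[...,1]>25)&(J[...,1]<115)
st(b&(J[...,2]>59)&(J[...,2]<68),'base');st(b&(J[...,2]>88)&(J[...,2]<105),'block');st(b&(i.max(2)<70)&(J[...,2]>50)&(J[...,2]<59),'walls')
for x0 in(-18,6):
    st(b&(J[...,2]>59)&(J[...,2]<68)&(J[...,0]>x0)&(J[...,0]<x0+12),'baseh')
for l in('knob','catch_tab','catch'):
    for r in robot.outline_of('wrist',l)[:2]: print(r['p'],r['pixel']);st(r['pixels']&ok,l)
E
```

```text
base 1027 [[-18.6, 45.2, 60.5], [-17.7, 46.0, 61.0], [-1.7, 63.2, 62.5], [15.9, 90.5, 64.0], [16.5, 93.4, 65.0]]
block 1028 [[-10.0, 52.6, 89.8], [-9.2, 53.4, 92.8], [-0.8, 69.1, 94.3], [7.7, 84.4, 95.7], [8.5, 86.0, 96.1]]
walls 1583 [[-28.5, 43.2, 51.1], [-27.6, 46.8, 52.8], [2.0, 85.6, 54.4], [27.3, 104.5, 55.7], [28.2, 105.4, 56.2]]
baseh 438 [[-17.9, 45.3, 60.5], [-17.7, 46.1, 61.0], [-14.1, 66.2, 62.6], [-8.4, 90.5, 64.2], [-6.5, 93.4, 65.0]]
baseh 442 [[6.0, 45.3, 60.5], [8.0, 46.9, 61.0], [13.0, 66.7, 62.4], [16.3, 90.9, 63.9], [16.6, 93.3, 64.6]]
0.81 [190.9, 371.9]
knob 1141 [[25.7, -60.0, 59.9], [28.6, -57.6, 62.8], [39.8, -46.2, 139.5], [53.4, -38.6, 145.1], [55.9, -37.1, 146.0]]
0.69 [196.0, 328.7]
catch_tab 1393 [[-28.6, -74.1, 55.6], [-25.2, -68.6, 65.8], [6.9, -56.3, 105.7], [22.2, -41.4, 114.2], [30.4, -38.2, 115.3]]
0.61 [198.1, 324.4]
catch 1276 [[-27.8, -73.3, 57.2], [-24.9, -68.0, 80.3], [5.9, -56.4, 105.8], [21.5, -42.2, 114.3], [23.1, -38.9, 115.3]]
```

View pics/w5.png

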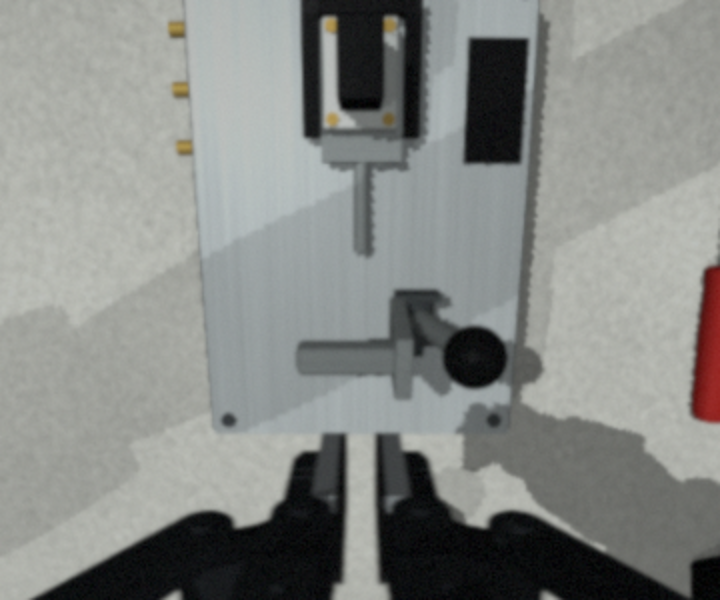

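The module is seated flat inside the walls (base top at z 62.6 mm, even). The catch tab is at crop (357, 350), the blade at (350, 403) and the knob at (355, 474). Now the catch.

In the tool's units: -0.01 m is -0.2, 0.04 m is 0.8.

Call:
jog_arm([
  [[0,0,0],[0.7,-0.44,0],0],
  [[0,0,0],[0,0,0.6],0],
  [[0,0,0],[0,0,0.8],0],
  [[0,0,0],[0,0,0.7],0],
  [[0,0,0],[0,0,0.36],0],
  [[0,0,0],[0,0,0],0],
  [[0,0,0],[0,0,0],0],
  [[0,0,0],[-0.2,0,0],0],
  [[0,0,0],[-0.2,0,0],0],
  [[0,0,0],[-0.2,0,0],0],
  [[0,0,0],[-0.2,0,0.04],0],
  [[0,0,0],[-0.2,0,0.08],0],
], grip_n=40)

```text
t: 11.55
eef_pos: [0.5221, 0.1386, 0.0808]
eef_rot: [3.14, -0.001, 1.363]
contact_force: [1.1, 1.2, 1.3]
grip_width: -0.0001
finger_force: 0.7
```

Call:
jog_arm([
  [[0,0,0],[-0.14,0,0.08],0],
  [[0,0,0],[-0.12,0,0.1],0],
  [[0,0,0],[-0.1,0,0.1],0],
  [[0,0,0],[-0.06,0,0.04],0],
  [[0,0,0],[0,0,0],0],
])

```text
t: 12.05
eef_pos: [0.5185, 0.1221, 0.0645]
eef_rot: [3.14, -0.005, 1.366]
contact_force: [1.9, 6.4, 1.8]
grip_width: 0.0003
finger_force: 3.0
```

In the tool's units: -0.002 m is -0.04, -0.001 m is -0.02.

Call:
jog_arm([
  [[0,0,0],[-0.04,0,0],0],
  [[0,0,0],[-0.02,0,0],0],
  [[0,0,0],[0,0,0],0],
])

```text
t: 12.35
eef_pos: [0.5185, 0.1219, 0.0646]
eef_rot: [3.138, -0.009, 1.368]
contact_force: [2.5, 10.2, -0.3]
grip_width: -0.0004
finger_force: 5.4
```

Call:
jog_arm([
  [[0,0,0],[0.4,0,0],0],
  [[0,0,0],[0,0,-0.6],0],
  [[0,0,0],[0,0,-0.9],0],
  [[0,0,0],[0,0,-0.9],0],
  [[0,0,3],[0.6,0.5,-0.6],0.03],
  [[0,0,3],[0,0,0],0.06],
  [[0,0,3],[0,0,0],0.06],
  [[0,0,3],[0,0,0],0.06],
  [[0,0,3],[0,0,0],0.06],
  [[0,0,3],[0,0,0],0.06],
  [[0,0,3],[0,0,0],0.06],
  [[0,0,3],[0,0,0],0.06],
  [[0,0,3],[0,0,0],0.06],
  [[0,0,3],[0,0,0],0.06],
  [[0,0,1.4],[0,0,0],0.06],
  [[0,0,0],[0,0,0],0.06],
  [[0,0,0],[0,0,0],0.06],
])

```text
t: 14.05
eef_pos: [0.5507, 0.1597, 0.2137]
eef_rot: [3.14, 0.002, -0.204]
contact_force: [0.2, -0.2, 0.4]
grip_width: 0.0601
finger_force: 0.0
```

```bash
python3 - <<'E'
from h import *
im,d,P=snap("wrist");cv2.imwrite('pics/w6.png',im[...,::-1]);np.savez('w6',im=im,d=d,P=P)
a=np.deg2rad(-11.95);ex=np.array([np.cos(a),np.sin(a)]);ey=np.array([-ex[1],ex[0]])
c=np.array([.5592,.2085])
J=np.stack([(P[...,:2]-c)@ex,(P[...,:2]-c)@ey,P[...,2]],-1)*1000
ok=(d>0)
def st(m,t):
    if m.sum(): print(t,m.sum(),np.percentile(J[m],[1,5,50,95,99],axis=0).round(1).tolist())
for l in('knob','catch_tab'):
    for r in robot.outline_of('wrist',l)[:2]: print(r['p'],r['pixel']);st(r['pixels']&ok,l)
s=robot.state();p=s['eef_pos'];print((p[:2]-c)@ex,(p[:2]-c)@ey,s['qpos'])
st(ok&(J[...,1]<-80)&(J[...,1]>-150)&(abs(J[...,0])<40)&(J[...,2]>55)&(J[...,2]<130),'catchregion')
kt=ok&(J[...,2]>122)&(J[...,2]<150)&(abs(J[...,0]-46)<18)&(abs(J[...,1]+50)<18)
st(kt,'knobtop')
q=J[kt];A=np.c_[2*q,np.ones(len(q))];print(np.linalg.lstsq(A,(q**2).sum(1),rcond=None)[0][:3])
E
```

```text
0.84 [180.1, 372.9]
catch_tab 1368 [[-26.6, -122.5, 54.7], [-22.1, -118.3, 56.4], [17.4, -105.1, 77.6], [23.7, -67.8, 85.8], [30.6, -65.2, 86.7]]
0.0022558513404945975 -0.04928365618499788 [-0.40614469  0.54077836  0.11486363  1.75632717 -0.0786851   0.8496791
 -2.03162685]
catchregion 1116 [[-27.6, -123.1, 60.3], [-23.6, -119.6, 66.3], [13.2, -108.0, 77.7], [23.6, -84.5, 86.0], [23.7, -81.1, 86.8]]
knobtop 836 [[35.0, -63.0, 134.2], [37.1, -61.3, 136.2], [47.4, -51.3, 142.3], [56.7, -40.7, 145.7], [57.9, -39.0, 146.5]]
[ 46.49891335 -51.24030106 133.35201745]
```

View pics/w6.png

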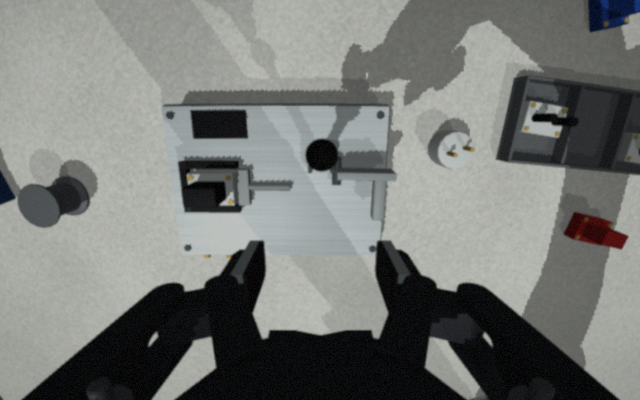

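Picture: the catch lies over on its stop (tab around (190, 378); z matches 1.5 rad) and the knob is at (155, 322), unmoved. Gripping the knob across y.

In the tool's units: 0.044 m is 0.88, 0.04 m is 0.8.

Call:
jog_arm([
  [[0,0,0],[0.88,0.03,0],0.06],
  [[0,0,0],[0,0,0.6],0.06],
  [[0,0,0],[0,0,0.8],0.06],
  [[0,0,0],[0,0,0.6],0.06],
  [[0,0,0],[0,0,0],0.06],
  [[0,0,0],[0,0,0],0.015],
  [[0,0,0],[0,0,0],0.015],
  [[0,0,0],[0,0,0],0.015],
  [[0,0,0],[0,0,0],0.015],
  [[0,0,0],[0,0,0],0.015],
  [[0,0,0],[0,0,0],0.015],
  [[0,0,0],[0,0,0],0.015],
], grip_n=80)

```text
t: 15.4
eef_pos: [0.5957, 0.1494, 0.1167]
eef_rot: [-3.14, -0.004, -0.206]
contact_force: [-0.4, -0.9, 6.2]
grip_width: 0.0223
finger_force: 78.0
```

```bash
python3 - <<'E'
import numpy as np
p=lambda t:(30+80*np.sin(.2-t),55+80*np.cos(.2-t))
for t in np.arange(0,.861,.085): print(round(t,3),np.round(p(t),1))
E
```

```text
0.0 [ 45.9 133.4]
0.085 [ 39.2 134.5]
0.17 [ 32.4 135. ]
0.255 [ 25.6 134.9]
0.34 [ 18.8 134.2]
0.425 [ 12.2 133. ]
0.51 [  5.6 131.2]
0.595 [ -0.8 128.8]
0.68 [ -6.9 126. ]
0.765 [-12.8 122.6]
0.85 [-18.4 118.7]
```

Careful with the scale: shifts go in shares of 50 mm and turns go in units of 0.05 rad. That gives: -0.0068 m is -0.136, -0.0067 m is -0.134.

Call:
jog_arm([
  [[0,0,0],[-0.134,0,-0.02],0.01],
  [[0,0,0],[-0.136,0,-0.01],0.01],
  [[0,0,0],[-0.136,0,0],0.01],
  [[0,0,0],[-0.136,0,0.014],0.01],
  [[0,0,0],[-0.132,0,0.024],0.01],
  [[0,0,0],[0,0,0],0.01],
], grip_n=80)

```text
t: 16.0
eef_pos: [0.5594, 0.1572, 0.1142]
eef_rot: [-3.141, 0.002, -0.205]
contact_force: [0.0, 0.0, -1.0]
grip_width: 0.0101
finger_force: 0.0
```

Call:
jog_arm([
  [[0,0,0],[-0.132,0,0.036],0.01],
  [[0,0,0],[-0.128,0,0.048],0.01],
  [[0,0,0],[-0.122,0,0.056],0.01],
  [[0,0,0],[-0.118,0,0.068],0.01],
  [[0,0,0],[-0.112,0,0.078],0.01],
  [[0,0,0],[0,0,0],0.01],
  [[0,0,0],[0,0,0],0.01],
])

```text
t: 16.7
eef_pos: [0.5313, 0.1627, 0.0995]
eef_rot: [3.142, -0.0, -0.206]
contact_force: [-0.3, 0.5, 0.1]
grip_width: 0.0105
finger_force: 0.0
```

```bash
python3 - <<'E'
from h import *
a=np.deg2rad(-11.95);ex=np.array([np.cos(a),np.sin(a)]);ey=np.array([-ex[1],ex[0]])
c=np.array([.5592,.2085]);p=robot.state()['eef_pos'];f=robot.state()['contact_force'];print((p[:2]-c)@ex,(p[:2]-c)@ey,p[2],f[:2]@ex)
E
```

```text
-0.01777680484417523 -0.050553656118302016 0.09952027015985164 -0.4339279239528413
```

It slipped because the pads held the ball above its centre (width 22 mm, not 26). Regripping about 11 mm lower.

In the tool's units: -0.04 m is -0.8, 0.04 m is 0.8.

Call:
jog_arm([
  [[0,0,0],[0,0,-0.8],0.03],
  [[0,0,0],[0,0,-0.8],0.06],
  [[0,0,0],[0,0,-0.4],0.06],
  [[0,0,0],[0.64,0,0],0.06],
  [[0,0,0],[0.64,0,0],0.06],
  [[0,0,0],[0,0,0.4],0.06],
  [[0,0,0],[0,0,0.8],0.06],
  [[0,0,0],[0,0,0.72],0.06],
  [[0,0,0],[0,0,0],0.06],
  [[0,0,0],[0,0,0],0.06],
], grip_n=80)

```text
t: 17.7
eef_pos: [0.5943, 0.1494, 0.1039]
eef_rot: [3.141, 0.0, -0.206]
contact_force: [0.6, -0.5, 0.8]
grip_width: 0.06
finger_force: 0.0
```

Call:
jog_arm([
  [[0,0,0],[0,0,0],0.015],
  [[0,0,0],[0,0,0],0.015],
  [[0,0,0],[0,0,0],0.015],
  [[0,0,0],[0,0,0],0.015],
  [[0,0,0],[0,0,0],0.015],
  [[0,0,0],[0,0,0],0.015],
  [[0,0,0],[0,0,0],0.015],
], grip_n=80)

```text
t: 18.4
eef_pos: [0.5953, 0.1495, 0.1059]
eef_rot: [-3.14, -0.003, -0.206]
contact_force: [-0.6, -1.3, 6.0]
grip_width: 0.023
finger_force: 77.9
```

In the tool's units: -0.004 m is -0.08, -0.003 m is -0.06.

Call:
jog_arm([
  [[0,0,0],[-0.06,0,-0.01],0.01],
  [[0,0,0],[-0.08,0,-0.01],0.01],
  [[0,0,0],[-0.08,0,-0.01],0.01],
  [[0,0,0],[0,0,0],0.01],
], grip_n=80)

```text
t: 18.8
eef_pos: [0.5867, 0.1513, 0.1073]
eef_rot: [-3.14, -0.008, -0.207]
contact_force: [5.4, -2.3, 4.0]
grip_width: 0.0228
finger_force: 78.2
```

In the tool's units: -0.004 m is -0.08, 0.0005 m is 0.01.

Call:
jog_arm([
  [[0,0,0],[-0.08,0,0],0.01],
  [[0,0,0],[-0.08,0,0],0.01],
  [[0,0,0],[-0.08,0,0],0.01],
  [[0,0,0],[-0.08,0,0.01],0.01],
  [[0,0,0],[-0.08,0,0.01],0.01],
  [[0,0,0],[0,0,0],0.01],
], grip_n=100)

```text
t: 19.4
eef_pos: [0.5667, 0.1553, 0.1063]
eef_rot: [-3.139, -0.007, -0.21]
contact_force: [18.5, 0.6, -40.8]
grip_width: 0.0164
finger_force: 39.2
```

```bash
python3 - <<'E'
from h import *
im,d,P=snap("wrist");cv2.imwrite('pics/w7.png',cv2.resize(im[60:320,160:480],None,fx=2.3,fy=2.3)[...,::-1])
E
```

```text
(no output)
```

View pics/w7.png

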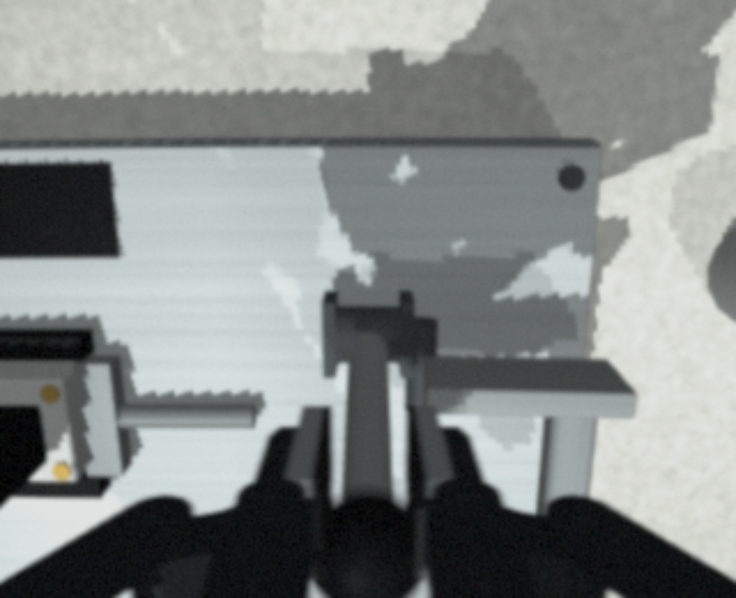

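Picture: the knob (crop 545, 365) is between the fingers with the lever partly pulled, but the ball is squeezing out upward, so this grip was too low. The right height lies between the two tries (TCP about 0.110).

Call:
jog_arm([
  [[0,0,0],[0,0,0],0.03],
  [[0,0,0],[0,0,0],0.06],
  [[0,0,0],[0,0,0],0.06],
  [[0,0,0],[0,0,0],0.06],
  [[0,0,0],[0,0,0],0.06],
], grip_n=60)

```text
t: 19.95
eef_pos: [0.5629, 0.1561, 0.1038]
eef_rot: [3.141, 0.001, -0.206]
contact_force: [-0.2, 0.2, -0.6]
grip_width: 0.0598
finger_force: 0.0
```

```bash
python3 - <<'E'
from h import *
a=np.deg2rad(-11.95);ex=np.array([np.cos(a),np.sin(a)]);ey=np.array([-ex[1],ex[0]])
c=np.array([.5592,.2085]);p=robot.state()['eef_pos'];print((p[:2]-c)@ex,(p[:2]-c)@ey,p[2])
E
```

```text
0.01444824258683748 -0.05045844797274956 0.10383682637011529
```

Call:
jog_arm([
  [[0,0,0],[0.32,0,-0.1],0.06],
  [[0,0,0],[0.32,0,0],0.06],
  [[0,0,0],[0,0,0],0.06],
  [[0,0,0],[0,0,0],0.06],
  [[0,0,0],[0,0,0],0.015],
  [[0,0,0],[0,0,0],0.015],
  [[0,0,0],[0,0,0],0.015],
  [[0,0,0],[0,0,0],0.015],
  [[0,0,0],[0,0,0],0.015],
  [[0,0,0],[0,0,0],0.015],
  [[0,0,0],[0,0,0],0.015],
], grip_n=60)

```text
t: 21.05
eef_pos: [0.5943, 0.1497, 0.1092]
eef_rot: [-3.142, 0.001, -0.206]
contact_force: [-4.0, 0.1, 4.3]
grip_width: 0.0234
finger_force: 58.6
```

Call:
jog_arm([
  [[0,0,0],[0,0,0],0.05],
  [[0,0,0],[0,0,0],0.05],
  [[0,0,0],[0,0,-0.04],0.05],
  [[0,0,0],[0,0,0],0.05],
  [[0,0,0],[0,0,0],0.015],
  [[0,0,0],[0,0,0],0.015],
  [[0,0,0],[0,0,0],0.015],
  [[0,0,0],[0,0,0],0.015],
  [[0,0,0],[0,0,0],0.015],
  [[0,0,0],[0,0,0],0.015],
], grip_n=60)

```text
t: 22.05
eef_pos: [0.5952, 0.1495, 0.1114]
eef_rot: [-3.141, -0.001, -0.206]
contact_force: [0.0, 0.1, 3.1]
grip_width: 0.0233
finger_force: 58.6
```

Call:
jog_arm([
  [[0,0,0],[-0.06,0,-0.01],0.01],
  [[0,0,0],[-0.08,0,-0.01],0.01],
  [[0,0,0],[-0.08,0,-0.01],0.01],
  [[0,0,0],[0,0,0],0.01],
])

```text
t: 22.45
eef_pos: [0.585, 0.1516, 0.1129]
eef_rot: [-3.141, -0.002, -0.207]
contact_force: [4.8, -0.5, -0.6]
grip_width: 0.0234
finger_force: 58.9
```

In the tool's units: -0.0045 m is -0.09, -0.004 m is -0.08.

Call:
jog_arm([
  [[0,0,0],[-0.08,0,0],0.01],
  [[0,0,0],[-0.08,0,0],0.01],
  [[0,0,0],[-0.08,0,0.006],0.01],
  [[0,0,0],[-0.09,0,0.008],0.01],
  [[0,0,0],[0,0,0],0.01],
])

```text
t: 22.95
eef_pos: [0.5687, 0.1551, 0.1129]
eef_rot: [-3.14, -0.002, -0.208]
contact_force: [4.5, 0.1, 5.2]
grip_width: 0.023
finger_force: 61.0
```

Call:
jog_arm([
  [[0,0,0],[-0.09,0,0.016],0.01],
  [[0,0,0],[-0.088,0,0.02],0.01],
  [[0,0,0],[-0.086,0,0.024],0.01],
  [[0,0,0],[0,0,0],0.01],
])

```text
t: 23.35
eef_pos: [0.5519, 0.1579, 0.108]
eef_rot: [3.14, 0.005, -0.205]
contact_force: [-0.7, -0.2, -0.5]
grip_width: 0.01
finger_force: 0.0
```

In the tool's units: -0.0043 m is -0.086, -0.0042 m is -0.084.

Call:
jog_arm([
  [[0,0,0],[-0.086,0,0.028],0.01],
  [[0,0,0],[-0.084,0,0.036],0.01],
  [[0,0,0],[-0.08,0,0.04],0.01],
  [[0,0,0],[0,0,0],0.01],
])

```text
t: 23.75
eef_pos: [0.5415, 0.1605, 0.1032]
eef_rot: [3.141, 0.002, -0.206]
contact_force: [-0.2, -0.2, 0.3]
grip_width: 0.0099
finger_force: 0.0
```

Gripping across y leaves the ball free to squeeze out along its arc. I'll grip front-to-back (along jig x) and tilt the tool with the lever so the ball can't escape.

In the tool's units: -0.045 m is -0.9, 0.027 m is 0.54, -0.15 rad is -3.

Call:
jog_arm([
  [[0,0,0],[0,0,-0.9],0.03],
  [[0,0,0],[0,0,-0.9],0.06],
  [[0,0,0],[0,0,-0.4],0.06],
  [[0,0,-3],[0,0,0],0.06],
  [[0,0,-3],[0,0,0],0.06],
  [[0,0,-3],[0,0,0],0.06],
  [[0,0,-3],[0,0,0],0.06],
  [[0,0,-3],[0,0,0],0.06],
  [[0,0,-3],[0,0,0],0.06],
  [[0,0,-3],[0,0,0],0.06],
  [[0,0,-3],[0,0,0],0.06],
  [[0,0,-3],[0,0,0],0.06],
  [[0,0,-3],[0,0,0],0.06],
  [[0,0,-1.4],[0,0,0],0.06],
  [[0,0,0],[0,0.54,0],0.06],
  [[0,0,0],[0,0.54,0],0.06],
  [[0,0,0],[0,0,0],0.06],
  [[0,0,0],[0,0,0],0.06],
], grip_n=40)

```text
t: 25.55
eef_pos: [0.5955, 0.1488, 0.2132]
eef_rot: [-3.141, 0.0, 1.363]
contact_force: [0.4, 0.9, -0.2]
grip_width: 0.0601
finger_force: 0.0
```

```bash
python3 - <<'E'
from h import *
a=np.deg2rad(-11.95);ex=np.array([np.cos(a),np.sin(a)]);ey=np.array([-ex[1],ex[0]])
c=np.array([.5592,.2085]);s=robot.state();p=s['eef_pos'];print((p[:2]-c)@ex,(p[:2]-c)@ey,p[2],s['qpos'])
im,d,P=snap('wrist')
J=np.stack([(P[...,:2]-c)@ex,(P[...,:2]-c)@ey,P[...,2]],-1)*1000
kt=(d>0)&(J[...,2]>122)&(J[...,2]<150)&(abs(J[...,0]-46)<18)&(abs(J[...,1]+50)<18)
q=J[kt];print(len(q),np.linalg.lstsq(np.c_[2*q,np.ones(len(q))],(q**2).sum(1),rcond=None)[0][:3])
t=(d>0)&(J[...,0]>-28)&(J[...,0]<10)&(J[...,1]<-95)&(J[...,1]>-124)&(J[...,2]>58)&(J[...,2]<100)
print('tab',t.sum(),np.percentile(J[t],[2,50,98],axis=0).round(1))
g=21;pr=None
for th in np.arange(0,.94,.085):
    tau=.55*th;x=30+80*np.sin(.2-th)+g*np.sin(tau);z=55+80*np.cos(.2-th)-g*np.cos(tau)
    if pr: 
        D=np.array([x-pr[0],z-pr[1]]);u=pr[2]
        print(round(th,3),'dy %.1f dz %.1f rx %.3f'%(D@[np.cos(u),np.sin(u)],D@[np.sin(u),-np.cos(u)],-(tau-u)))
    pr=(x,z,tau)
E
```

```text
0.04783792065542139 -0.05090772444378955 0.21319611802903746 [-0.10323257  0.60916912 -0.30347359  1.63677802  0.2147426   0.92972367
 -0.69255488]
763 [ 45.5258846  -50.17466723 133.17393402]
tab 350 [[ -26.  -115.9   67.9]
 [  -3.8 -106.5   76.6]
 [   9.2 -103.6   78.4]]
0.085 dy -5.7 dz -1.1 rx -0.047
0.17 dy -5.8 dz -0.8 rx -0.047
0.255 dy -5.8 dz -0.6 rx -0.047
0.34 dy -5.8 dz -0.3 rx -0.047
0.425 dy -5.8 dz -0.1 rx -0.047
0.51 dy -5.8 dz 0.2 rx -0.047
0.595 dy -5.8 dz 0.5 rx -0.047
0.68 dy -5.8 dz 0.7 rx -0.047
0.765 dy -5.7 dz 1.0 rx -0.047
0.85 dy -5.7 dz 1.2 rx -0.047
0.935 dy -5.6 dz 1.5 rx -0.047
```

Call:
jog_arm([
  [[0,0,0],[0,-0.04,0.6],0.06],
  [[0,0,0],[0,0,0.8],0.06],
  [[0,0,0],[0,0,0.62],0.06],
  [[0,0,0],[0,0,0],0.06],
  [[0,0,0],[0,0,0],0.06],
  [[0,0,0],[0,0,0],0.015],
  [[0,0,0],[0,0,0],0.015],
  [[0,0,0],[0,0,0],0.015],
  [[0,0,0],[0,0,0],0.015],
  [[0,0,0],[0,0,0],0.015],
  [[0,0,0],[0,0,0],0.015],
], grip_n=40)

```text
t: 26.7
eef_pos: [0.594, 0.1502, 0.1149]
eef_rot: [3.14, -0.001, 1.364]
contact_force: [-3.1, -0.6, 8.1]
grip_width: 0.0236
finger_force: 38.7
```

Call:
jog_arm([
  [[-0.94,0,0],[0,-0.114,-0.022],0.015],
  [[-0.94,0,0],[0,-0.116,-0.016],0.015],
  [[-0.94,0,0],[0,-0.116,-0.012],0.015],
  [[0,0,0],[0,0,0],0.015],
], grip_n=40)

```text
t: 27.1
eef_pos: [0.579, 0.1535, 0.1176]
eef_rot: [2.993, -0.002, 1.365]
contact_force: [1.3, -1.9, 7.7]
grip_width: 0.0238
finger_force: 40.1
```

Call:
jog_arm([
  [[-0.94,0,0],[0,-0.116,0],0.015],
  [[-0.94,0,0],[0,-0.116,0.002],0.015],
  [[-0.94,0,0],[0,-0.116,0.008],0.015],
  [[0,0,0],[0,0,0],0.015],
])

```text
t: 27.5
eef_pos: [0.5628, 0.1575, 0.1149]
eef_rot: [2.851, -0.003, 1.366]
contact_force: [-2.9, -3.2, 18.8]
grip_width: 0.0234
finger_force: 41.4
```

Call:
jog_arm([
  [[-0.94,0,0],[0,-0.116,-0.03],0.015],
  [[-0.94,0,0],[0,-0.116,0],0.015],
  [[0,0,0],[0,0,0],0.015],
])

```text
t: 27.8
eef_pos: [0.5584, 0.1581, 0.1136]
eef_rot: [2.8, 0.002, 1.365]
contact_force: [3.5, 2.4, 13.2]
grip_width: 0.0239
finger_force: 40.9
```

```bash
python3 - <<'E'
from h import *
a=np.deg2rad(-11.95);ex=np.array([np.cos(a),np.sin(a)]);ey=np.array([-ex[1],ex[0]])
c=np.array([.5592,.2085]);s=robot.state();p=s['eef_pos'];print((p[:2]-c)@ex,(p[:2]-c)@ey,p[2],s['qpos'],s['qd'])
im,d,P=snap('wrist');cv2.imwrite('pics/w8.png',im[...,::-1])
E
```

```text
0.009611347986381342 -0.04950038340082227 0.11358851345854873 [-0.47119764  0.61750949  0.03233515  2.10677499  0.9256817   0.2363941
 -1.53880989] [ 0.00612208  0.00027021  0.01388572 -0.02824556 -0.15887966  0.00478225
  0.16855576]
```

Call:
jog_arm([
  [[-0.6,0,0],[0,-0.06,0],0.015],
  [[0,0,0],[0,0,0],0.015],
])

```text
t: 28.05
eef_pos: [0.5565, 0.1584, 0.1129]
eef_rot: [2.774, 0.003, 1.364]
contact_force: [3.8, 3.0, 12.3]
grip_width: 0.0239
finger_force: 40.9
```

View pics/w8.png

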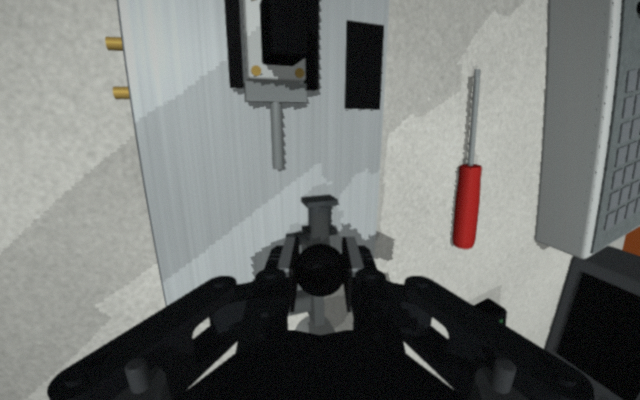

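Picture: the knob (268, 320) is well centred between the front and back fingers. Joint 6 is at its limit, so I'll finish by pulling while easing the tilt back.

In the tool's units: -0.0048 m is -0.096, 0.0009 m is 0.018, 0.024 rad is 0.48.

Call:
jog_arm([
  [[0.48,0,0],[0,-0.096,0.01],0.015],
  [[0.48,0,0],[0,-0.096,0.014],0.015],
  [[0.48,0,0],[0,-0.096,0.018],0.015],
  [[0,0,0],[0,0,0],0.015],
], grip_n=50)

```text
t: 28.45
eef_pos: [0.5462, 0.1607, 0.1068]
eef_rot: [2.844, -0.0, 1.359]
contact_force: [6.4, 3.4, 10.9]
grip_width: 0.0236
finger_force: 52.0
```

```bash
python3 -c "
from workcell import robot;s=robot.state();print(s['qpos'])"
```

```text
[-0.34484882  0.6244748  -0.14696243  2.09897498  0.98175604  0.32331143
 -1.59104768]
```

In the tool's units: 0.0006 m is 0.012, -0.0042 m is -0.084, 0.01 rad is 0.2.

Call:
jog_arm([
  [[0.2,0,0],[0,-0.084,0.01],0.015],
  [[0.2,0,0],[0,-0.084,0.012],0.015],
  [[0.2,0,0],[0,-0.08,0.014],0.015],
  [[0,0,0],[0,0,0],0.015],
])

```text
t: 28.85
eef_pos: [0.536, 0.1641, 0.1022]
eef_rot: [2.872, -0.002, 1.36]
contact_force: [8.2, 4.1, 13.4]
grip_width: 0.0232
finger_force: 58.5
```

```bash
python3 -c "
from workcell import robot;s=robot.state();print(s['qpos'],s['eef_pos'])"
```

```text
[-0.32243782  0.62929579 -0.18372231  2.10143898  0.94872231  0.33742445
 -1.56269514] [0.53597833 0.16414145 0.10219473]
```

In the tool's units: -0.002 m is -0.04, -0.001 m is -0.02.

Call:
jog_arm([
  [[0,0,0],[0,-0.04,0.006],0.015],
  [[0,0,0],[0,-0.02,0],0.015],
  [[0,0,0],[0,0,0],0.015],
  [[0,0,0],[0,0,0],0.015],
], grip_n=50)

```text
t: 29.25
eef_pos: [0.5355, 0.1642, 0.1019]
eef_rot: [2.869, -0.002, 1.359]
contact_force: [12.8, 2.9, 12.1]
grip_width: 0.0232
finger_force: 59.1
```

```bash
python3 -c "
from workcell import robot;s=robot.state();print(s['eef_pos'])"
```

```text
[0.53550254 0.16424584 0.10187866]
```

At the stop: 3 mm commanded gave only 0.5 mm of motion, with force rising. A little more preload, then a check of the whole scene.

In the tool's units: -0.0015 m is -0.03.

Call:
jog_arm([
  [[0,0,0],[0,-0.03,0],0.015],
  [[0,0,0],[0,0,0],0.015],
  [[0,0,0],[0,0,0],0.015],
])

```text
t: 29.55
eef_pos: [0.5354, 0.1643, 0.1019]
eef_rot: [2.867, -0.003, 1.358]
contact_force: [17.2, 2.5, 10.2]
grip_width: 0.0231
finger_force: 58.7
```

```bash
python3 - <<'E'
from h import *
im,d,P=snap('wrist')
im2,d2,P2=snap('top')
cv2.imwrite('pics/w9.png',np.vstack([cv2.resize(im,(480,300)),cv2.resize(im2[140:290,190:430],(480,300))])[...,::-1])
a=np.deg2rad(-11.95);ex=np.array([np.cos(a),np.sin(a)]);ey=np.array([-ex[1],ex[0]]);c=np.array([.5592,.2085])
J=np.stack([(P[...,:2]-c)@ex,(P[...,:2]-c)@ey,P[...,2]],-1)*1000
for z in((59,68),(88,105)):
    b=(d>0)&(abs(J[...,0])<25)&(J[...,1]>30)&(J[...,1]<105)&(J[...,2]>z[0])&(J[...,2]<z[1]);print(b.sum(),b.any() and np.percentile(J[b],[2,50,98],axis=0).round(1).tolist())
J=np.stack([(P2[...,:2]-c)@ex,(P2[...,:2]-c)@ey,P2[...,2]],-1)*1000
b=(d2>0)&(abs(J[...,0])<40)&(J[...,1]<-70)&(J[...,1]>-130)&(J[...,2]>55);print(np.percentile(J[b],[2,50,98],axis=0).round(1).tolist())
E
```

```text
2077 [[-18.5, 46.3, 60.3], [-11.3, 56.9, 62.5], [15.7, 87.2, 67.0]]
2254 [[-10.4, 54.5, 89.0], [-1.5, 66.1, 94.3], [8.7, 77.8, 95.8]]
[[-39.4, -121.5, 66.8], [-1.5, -105.3, 82.6], [21.9, -70.4, 275.9]]
```

View pics/w9.png

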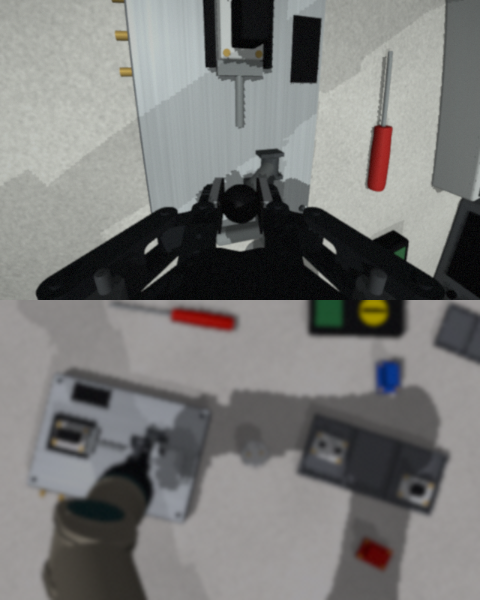

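The picture shows the knob held at (203, 240) with the lever forward, the module seated in the nest, and the jaw at its base. The other parts are in place: the adapter is in shadow at (445, 250), and the pot and posts are in the bin.

```bash
python3 -c "
from workcell import robot;print(robot.hand_in())"
```

```text
the job is handed in; nothing more can be done
None
```

I handed the job in at about 30 s: the relay module sits flat in the nest, the catch is fully over, and the fingers are holding the lever at its front stop. The first three grips on the knob failed, so the lever sprang back before the final pull.

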